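Set the impression dial and close the woodblock press

TASK

Get the woodblock press ready to print: first turn the black click-stop dial back (anticlockwise) to its zero stop, then bring it on exactly six clicks clockwise and let go of it. After that swing the open flap by its red handle back over the vertical and lower it gently until it rests on its stops, without letting it drop, then let go. Leave the pencil jar, ink tin, varnish bottle and glue jar standing where they are.

Things in the scene. Friction and masses are not known exactly. Their poses are not given: they have to be found in the camera images.
- press: Green table-top woodblock press, fixed. Origin on the table below the middle of the bed; at yaw 0 x points away from the robot, y to the left, z up. Bed 240 (x) by 175 (y) mm, y -80 to +95 mm, with a plywood block on it to 64 mm height and hinge ears to 76 mm. To its left a console, x -85 to 40, y 150 to 260 mm, bears the dial.
- dial_face (a point): Centre of the console's white sloping dial face, 105 mm square, where the dial's axis meets it; at (-30, 205, 78) mm of the press. Axes as the press's. The face looks towards the robot and up: its outward normal, the dial's axis, leans 35 degrees from vertical and is (-0.573, 0, 0.820) in the press's frame; the tool must lean with it.
- dial (a joint): Black click-stop dial, value in rad: 0 at the zero stop (red tick), growing clockwise seen from outside, 0.419 (24 degrees) per click with a black tick at each; far stop at 10 clicks (4.19). Starts resting one to three clicks on. It resists each click with up to about 0.3 N m and, let go, snaps to the nearest click.
- dial_grip (a point): On the dial's axis 33 mm out from the face, inside the finger bar: 68 mm long, 16 mm wide, 8 to 48 mm out from the face, on a round skirt 70 mm across, 8 mm high. Its z axis is the dial's axis, outwards; its x and y turn with the dial. The bar lies 120 degrees anticlockwise from its x axis, seen from outside; at dial = 0 its x points straight uphill.
- dial_pointer (a point): Outer end of the white pointer line on the bar's top, 30 mm from the dial's axis and 48 mm out from the face. At dial = 0 it is 120 degrees anticlockwise from straight uphill, seen from outside.
- flap (a joint): Pressing flap, aluminium plate 200 (along the hinge) by 138 by 10 mm, 0.45 to 0.7 kg. Value in rad: 0 level on its stops over the bed, 1.57 upright, 1.95 leaning fully open to the left. Starts past upright, 1.75 to 1.95. Hinge friction holds it there and near upright, but let go nearer the bed than about 25 degrees from upright it falls shut.
- flap_hinge (a point): Middle of the flap's hinge line, fixed at (0, 82, 72) mm of the press; the line runs along the press's x. Axes as the press's. The flap swings from the left over the top down to the right (-y).
- flap_handle (a point): Middle of the red handle bar, round, 12 mm thick, parallel to the hinge, 98 mm free between two 12 mm arms, 41 mm clear of the flap's free edge. 190 mm from the hinge line, in the flap's plane (2 mm above the hinge line when closed). Closed, it is at (0, -108, 74) mm of the press, 28 mm beyond the bed's edge, with only the table beneath.
- pencil_jar: Blue jar, 76 mm across and 105 mm high, with fixed pencils up to 175 mm high. Origin at the centre of its underside. Bystander.
- ink_tin: Ink tin with an orange label, 72 mm across, 85 mm high. Origin at the centre of its underside. Bystander.
- varnish: Amber bottle, 58 mm across, 150 mm high. Origin at the centre of its underside. Bystander.
- glue: White glue jar with a blue cap, 60 mm across, 120 mm high. Origin at the centre of its underside. Bystander.

How it is judged:
By the outcome, as a careful person would: the job done as asked, in the order asked, and still so for the second after the job is handed in, with the robot touching nothing.
It also fails if it takes over 58 s, if anything falls off the work surface, if the arm or the gripper's body presses on something with over 40 N, if the wrist force passes 120 N, or if a joint passes its speed limit or range.

ROBOT

A 6-joint arm with a two-finger parallel gripper is mounted at the origin on the work surface. World frame = base frame: x ahead of the robot, y to its left, z up, the work surface at z = 0. Lengths are in m, angles in rad, forces in N, time in s.
With the tool pointing down it reaches from about 0.275 to 0.85 m from the base axis. Payload 19 kg.
Tool frame: the origin (TCP) lies midway between the tips of the shut fingers; the grasp point (between the pads) lies manip.grip_point_offset behind it (manip.grip_point_offset is the distance from the TCP to the grasp point, in m); z points along the fingers, y is the line along which they close (so a half turn about z gives the same grasp; the last joint's range is limited). The gripper opens to 85 mm and grips with 20 to 120 N. Pads are 22 mm wide; open, the fingers measure 114 mm over their backs; the gripper's body (76 mm by 85 mm) begins 54 mm behind the grasp point. The pads swing forward as they close: fully open they stand 13 mm farther back than shut.
Start: joints at [-1.468, 0.15, 1.437, -0, 1.554, -0.134], TCP at [0.135, -0.559, 0.231] pointing down, gripper open.
Joint ranges: [-2.8, 2.8], [-0.68, 2.1], [0.12, 2.68], [-1.39, 4.53], [0.16, 2.79], [-2.81, 2.81]. Speed limits (rad/s): [1.89, 1.89, 2.22, 3.01, 3.01, 3.01].

INTERFACE

Orientations are given as a unit quaternion [x, y, z, w].
In Python, from station import manip, grab_frame, order gives the robot as it stands.
- The arm moves only by the shell command python3 -m creep 'ROWS' [FORCE]. ROWS is JSON, a list of rows, each an object of numbers: "wx", "wy", "wz": the turn, a rotation vector about the world's x, y, z each as a share of pi rad, from -1 to 1; "dx", "dy", "dz": the shift along the world's x, y, z each as a share of 500 mm, from -1 to 1; "grip": the gripper command: -1 is fully open, 1 is shut, values between are in proportion. A call has 1 to 20 rows; each row is the pose to reach, as a shift and turn from the pose commanded when the call began, turning the shorter way round; what a row does not reach only later rows make up. A row lasts 1/12 s, in which the tool goes at most 41.7 mm and 7.16 degrees, less where a joint would pass 70% of its speed; a pose out of reach is approached as far as the arm can. A call with a number of a shift or a turn outside -1 to 1 is refused whole. A call with a gripper value outside its range is refused whole. The fingers move at their own pace and stop on an object; FORCE is the grip in N (left out, the last holds). Time passes only in rows, so rows that repeat a pose let the fingers close. It gives the time, the measured TCP pose, the force, the opening and the grip force at its end, in the units of the state.
- manip.read_state(): the state, without advancing time (a new reading comes with each control period).
- grab_frame(name): name is "side" or "top" or "wrist"; returns a dict with "color" (384x512x3 uint8, red, green, blue), "range_z" (384x512 float32, m along the optical axis (not along the pixel's ray), 0 where there is no reading), "fx", "fy", "cx", "cy" (pixels), "k1" (the pictures are not rectified: a ray, as slopes to the right and down, at radius r is drawn at 1 + k1 r^2 times it, then the intrinsics apply), "rvec" (rotation vector, rad) and "tvec" (3), from world to camera coordinates, as OpenCV has them. Camera axes: x right, y down, z forward; pixel columns grow to the right and rows downward; lengths in m; the calibration is good to about 2 mm. A picture is of the moment at which its call begins.
- order.sign_off(): hands the job in; it is judged then, once.
The state is a dict: "time_s": time; "joints": joint angles; "dq": joint speeds; "joint_efforts": joint torques, N m; "position": TCP position; "tcp_rot": TCP orientation; "ft_force": force on the tool from outside, world axes, zero at the start; "torque": the same for the moment, N m; "gripper_width": opening from 0.0 (shut) to 1.0 (fully open); "finger_force": force on a finger pad.
Only numpy, scipy, OpenCV 4.12 (cv2) and the standard library are available. Lean on these libraries where they do the work, as an engineer would, in place of code of your own. Each camera call takes 0.05 s, during which the arm holds its last target. There are 200 camera calls.

## Working session

There is one attempt and no reset: what is moved stays moved. The work goes in short steps, Python scripts to look and compute and a shell command to move; the robot and the scene stay as the last step left them, time stands still between calls to the robot, and variables do not carry over. Pictures are saved under pics/ and viewed, at most 10 in all, crops included, and the job is handed in when it is done.

```bash
ls; mkdir -p pics
cat > h.py <<'E'
import numpy as np, cv2
from station import manip, grab_frame, order
from scipy.spatial.transform import Rotation as R
def save(f,n,crop=None,s=1):
    im=f["color"][:,:,::-1]
    if crop: im=im[crop[1]:crop[3],crop[0]:crop[2]]
    cv2.imwrite("pics/"+n,cv2.resize(im,None,fx=s,fy=s))
def cam(f):
    Rm=R.from_rotvec(np.ravel(f["rvec"])).as_matrix(); return Rm,np.ravel(f["tvec"])
def K(f): return np.array([[f["fx"],0,f["cx"]],[0,f["fy"],f["cy"]],[0,0,1]])
def slopes(f,uv):
    uv=np.atleast_2d(np.float64(uv)).reshape(-1,1,2)
    return cv2.undistortPoints(uv,K(f),np.array([f["k1"],0,0,0,0.]),).reshape(-1,2)
def ray(f,uv):
    Rm,t=cam(f); s=slopes(f,uv); d=np.c_[s,np.ones(len(s))]@Rm
    return -Rm.T@t, d
def plane(f,uv,z):
    o,d=ray(f,uv); return o+d*((z-o[2])/d[:,2])[:,None]
def depth(f,uv):
    uv=np.atleast_2d(uv); o,d=ray(f,uv); u=np.int32(np.round(uv)); zz=f["range_z"][u[:,1],u[:,0]]
    return o+d*zz[:,None]
def proj(f,P):
    p,_=cv2.projectPoints(np.float64(np.atleast_2d(P)),np.ravel(f["rvec"]),np.ravel(f["tvec"]),K(f),np.array([f["k1"],0,0,0,0.])); return p.reshape(-1,2)
def cloud(f,mask=None):
    m=f["range_z"]>0
    if mask is not None: m&=mask>0
    v,u=np.nonzero(m); return np.c_[u,v],depth(f,np.c_[u,v])
E
python3 - <<'E'
from h import *
for n in("side","top"):
    f=grab_frame(n); save(f,n+"0.png"); np.save(n+"0.npy",f,allow_pickle=True); o,_=ray(f,[256,192]); print(n,o,f["k1"],f["fx"])
f=grab_frame("wrist");np.save("wrist0.npy",f,allow_pickle=True)
s=manip.read_state();print(s,manip.grip_point_offset)
E
python3 -c "
import cv2,numpy as np
a=cv2.imread('pics/side0.png');b=cv2.imread('pics/top0.png')
"
```

```text
pics
side [0.53827941 1.02154449 0.97666236] -0.08557857976031526 456.3358973090673
top [0.45113547 0.01244124 1.1467419 ] -0.10881755584237544 371.3128601848864
{'time_s': 0.15, 'joints': array([-1.46798674e+00,  1.50885316e-01,  1.43783233e+00, -1.21502337e-05,
        1.55380962e+00, -1.33994114e-01]), 'dq': array([-0.00011104, -0.00228021, -0.00274826, -0.00025562,  0.00140546,
       -0.00013589]), 'joint_efforts': array([ 2.13694264e-03, -7.13380265e+01, -5.71041298e+01, -3.68518340e-05,
        7.21573815e-03,  3.46411582e-05]), 'position': array([ 0.13485475, -0.55877813,  0.23083173]), 'tcp_rot': array([ 9.92998565e-01,  1.18125491e-01,  1.21260793e-06, -4.67343793e-04]), 'ft_force': array([-0.16115893,  0.49206436,  0.5743737 ]), 'torque': array([-0.01780856, -0.0244742 , -0.03428626]), 'finger_force': 0.0, 'gripper_width': 0.9977145958243002} 0.0187
```

View pics/side0.png

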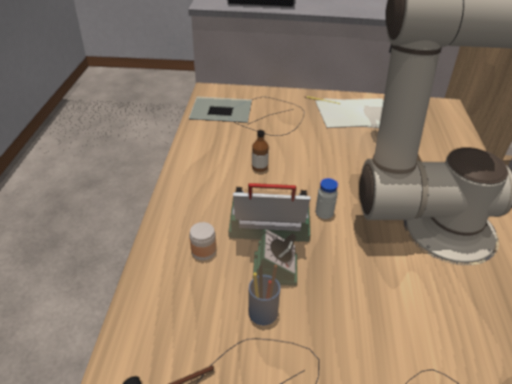

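View pics/top0.png

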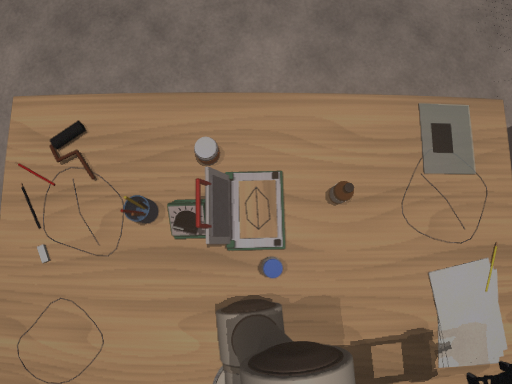

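The side view shows the open flap with its red handle at about (272,188). The dial console is at (280,255) with the pencil jar at (264,300), the tin at (203,240) and the glue jar at (328,200). In the top view the press is at (258,210), the handle at (200,203), the dial at (186,220), the jar at (140,209), the tin at (207,150), the glue at (272,268) and the varnish at (342,192).

Run:
```python
from h import *
T=np.load("top0.npy",allow_pickle=True).item();S=np.load("side0.npy",allow_pickle=True).item()
a=cv2.resize(T["color"][120:300,110:310,::-1],None,fx=3,fy=3,interpolation=cv2.INTER_CUBIC)
cv2.imwrite("pics/topc.png",a)
a=cv2.resize(S["color"][170:340,180:350,::-1],None,fx=3.5,fy=3.5,interpolation=cv2.INTER_CUBIC)
cv2.imwrite("pics/sidec.png",a)
for n,f in(("T",T),("S",S)):
    hsv=cv2.cvtColor(f["color"],cv2.COLOR_RGB2HSV)
    uv,P=cloud(f); h=hsv[uv[:,1],uv[:,0]].astype(int)
    reg=(P[:,0]>.2)&(P[:,0]<.75)&(P[:,1]>-.35)&(P[:,1]<.5)&(P[:,2]>.01)
    red=reg&((h[:,0]<6)|(h[:,0]>174))&(h[:,1]>150)&(h[:,2]>70)&(P[:,2]>.2)
    print(n,"red",red.sum(),P[red].mean(0) if red.any() else"",P[red].min(0) if red.any() else"",P[red].max(0) if red.any() else"")
    gr=reg&(h[:,0]>55)&(h[:,0]<95)&(h[:,1]>60)
    q=P[gr];print("green",gr.sum(),q.min(0),q.max(0),cv2.minAreaRect(np.float32(q[:,:2])))
    # face: white-ish points on left console
    wh=reg&(h[:,1]<60)&(h[:,2]>110)&(P[:,2]>.03)&(P[:,2]<.13)&(P[:,1]>.12)&(P[:,1]<.32)
    q=P[wh];c=np.median(q,0);
    for _ in range(5):
        u,s,v=np.linalg.svd(q-q.mean(0),full_matrices=False);d=np.abs((q-q.mean(0))@v[2]);q=q[d<.004]
    print("face",len(q),q.mean(0),v[2],cv2.minAreaRect(np.float32(q[:,:2])))
    # objects: clusters of height
    for nm,(lo,hi),col in(("blue cap",(100,130),.1),):
        m=reg&(h[:,0]>lo)&(h[:,0]<hi)&(h[:,1]>120)&(P[:,2]>col);print(nm,np.median(P[m],0))
```

```text
T red 206 [0.55308699 0.1510645  0.25359633] [0.49491875 0.13066984 0.2121551 ] [0.61211904 0.15711129 0.25953056]
green 19 [0.45543325 0.08104004 0.01420116] [0.66473986 0.25537137 0.07782149] ((0.5578337907791138, 0.17071732878684998), (0.20961004495620728, 0.17371012270450592), 1.5606865882873535)
face 197 [0.70971781 0.16445807 0.0851403 ] [ 0.00324527  0.0540616  -0.99853233] ((0.6391246914863586, 0.19284957647323608), (0.057940926402807236, 0.24578562378883362), 70.32811737060547)
blue cap [ 0.39016342 -0.03429401  0.11914074]
S red 148 [0.5621338  0.15692872 0.25272059] [0.49929027 0.15005092 0.21982928] [0.61287253 0.16338061 0.26006692]
green 3 [0.45295088 0.0836964  0.07549698] [0.45296224 0.09180118 0.07553118] ((0.45295557379722595, 0.08774881064891815), (0.008104786276817322, 2.0813490664295387e-06), 89.91972351074219)
face 245 [0.70836867 0.17119636 0.08408445] [ 0.00127489 -0.02202796 -0.99975654] ((0.6319630146026611, 0.17994879186153412), (0.09252773970365524, 0.2516750693321228), 72.58940124511719)
blue cap [ 0.39303589 -0.02672771  0.1182043 ]
```

View pics/topc.png

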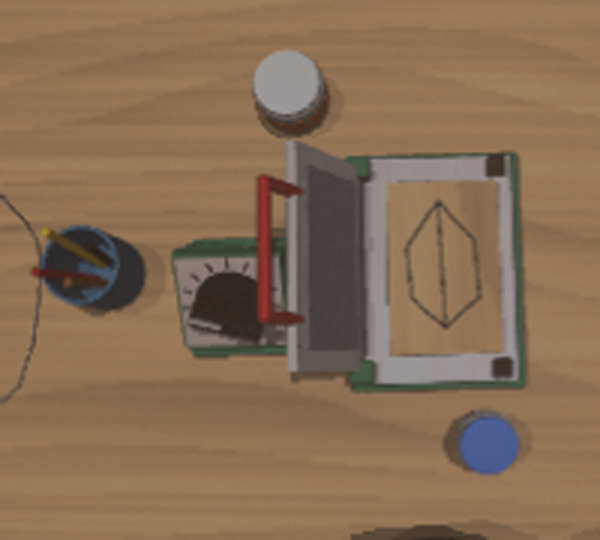

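View pics/sidec.png

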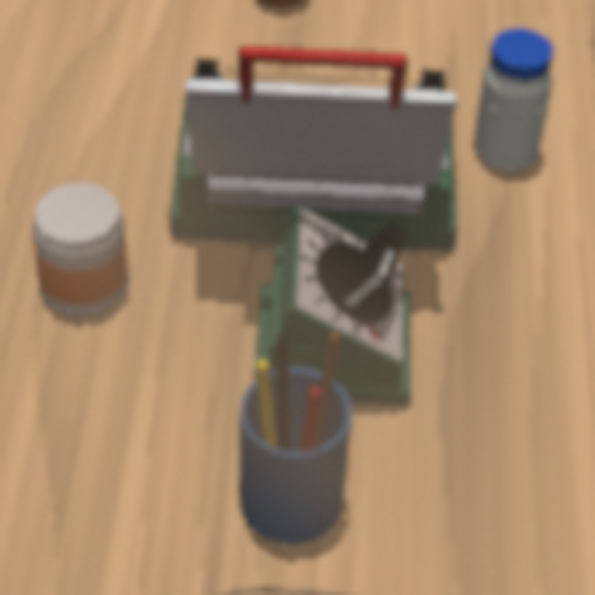

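The top crop shows the bed's right edge running from (517,153) to (524,388). The dial's face corners are at (174,255) and (187,350), and the handle runs (264,178)–(264,320). In the side crop the face corners are at (300,210), (297,305) and (402,360). The pointer line runs (350,303)–(390,255), and the red tick is near (377,330).

```bash
cat > pose.py <<'E'
from h import *
T=np.load("top0.npy",allow_pickle=True).item();S=np.load("side0.npy",allow_pickle=True).item()
t=lambda x,y:[110+(x+.5)/3-.5,120+(y+.5)/3-.5]
s=lambda x,y:[180+(x+.5)/3.5-.5,170+(y+.5)/3.5-.5]
def tri(a,b):
    o1,d1=ray(T,a);o2,d2=ray(S,b);d1=d1[0];d2=d2[0]
    k=np.linalg.lstsq(np.c_[d1,-d2],o2-o1,rcond=None)[0];p,q=o1+k[0]*d1,o2+k[1]*d2
    return (p+q)/2,np.linalg.norm(p-q)
if __name__=="__main__":
    np.set_printoptions(precision=4,suppress=True)
    for n,a,b in(("hfar",(264,178),(246,54)),("hnear",(264,320),(400,62)),("faceFL",(174,255),(297,305)),("faceNL",(187,350),(402,360)),
       ("flapfar",(292,143),(190,86)),("flapnear",(293,373),(453,98))):
        print(n,*tri(t(*a),s(*b)))
    for nm,p in(("FR",(517,153)),("NR",(524,388)),("NL",(350,388))):print(nm,plane(T,t(*p),.064),plane(T,t(*p),.03))
    for n,f in(("T",T),("S",S)):
        uv,P=cloud(f);m=(P[:,1]<.1)&(P[:,1]>-.12)&(P[:,0]>.42)&(P[:,0]<.68)&(P[:,2]>.03)&(P[:,2]<.09);print(n,m.sum(),np.percentile(P[m],[2,50,98],axis=0),cv2.minAreaRect(np.float32(P[m][:,:2])))
        m=(P[:,1]>.13)&(P[:,1]<.30)&(P[:,0]>.43)&(P[:,0]<.62)&(P[:,2]>.03)&(P[:,2]<.13)
        h=f["color"][uv[m][:,1],uv[m][:,0]].astype(int);q=P[m][h.min(1)>90];print(len(q))
        for _ in range(8):
            A=np.c_[q[:,:2],np.ones(len(q))];c=np.linalg.lstsq(A,q[:,2],rcond=None)[0];r=np.abs(A@c-q[:,2]);q=q[r<max(.003,np.percentile(r,95))]
        nn=np.r_[-c[:2],1];nn/=np.linalg.norm(nn);print("facefit",len(q),nn,q.mean(0),q.min(0),q.max(0),cv2.minAreaRect(np.float32(q[:,:2])))
    # objects
    for nm,lo,hi,zz in(("jar",(.5,.31),(.62,.45),(.05,.2)),("tin",(.62,.08),(.75,.22),(.05,.1)),("varn",(.5,-.3),(.66,-.12),(.05,.2)),("glue",(.33,-.09),(.44,.02),(.1,.13))):
        uv,P=cloud(T);m=(P[:,0]>lo[0])&(P[:,0]<hi[0])&(P[:,1]>lo[1])&(P[:,1]<hi[1])&(P[:,2]>zz[0])&(P[:,2]<zz[1]);print(nm,m.sum(),P[m].mean(0),P[m].min(0),P[m].max(0))
E
python3 pose.py
```

```text
hfar [0.6119 0.1537 0.2493] 0.0019101854573487166
hnear [0.4992 0.1509 0.2487] 0.004749453879306275
faceFL [0.5638 0.2597 0.1065] 0.0018485686878039248
faceNL [0.4801 0.257  0.0501] 0.0061825965562047145
flapfar [0.6529 0.1377 0.2011] 0.0010984719636558898
flapnear [0.4571 0.1326 0.2025] 0.004802196213292059
FR [[ 0.6721 -0.0674  0.064 ]] [[ 0.679  -0.0699  0.03  ]]
NR [[ 0.4413 -0.0725  0.064 ]] [[ 0.4409 -0.0752  0.03  ]]
NL [[0.4411 0.0952 0.064 ]] [[0.4407 0.0978 0.03  ]]
T 4092 [[ 0.447  -0.0663  0.0316]
 [ 0.5546  0.0124  0.0619]
 [ 0.6654  0.0863  0.0783]] ((0.5586122274398804, 0.010239318013191223), (0.23811876773834229, 0.17048048973083496), 1.4516912698745728)
308
facefit 252 [-0.5688 -0.0158  0.8223] [0.5333 0.2232 0.0858] [0.4838 0.1592 0.0488] [0.5617 0.2599 0.1079] ((0.5228278636932373, 0.20954802632331848), (0.07747999578714371, 0.10030754655599594), 0.35320550203323364)
S 1110 [[ 0.4458 -0.0519  0.0304]
 [ 0.5447  0.0846  0.0486]
 [ 0.6687  0.0996  0.0857]] ((0.5495465397834778, 0.0197502039372921), (0.1604875922203064, 0.2590107023715973), 89.99798583984375)
507
facefit 413 [-0.5773 -0.0155  0.8164] [0.5307 0.222  0.0828] [0.4817 0.1599 0.0467] [0.5671 0.264  0.11  ] ((0.5247810482978821, 0.21204997599124908), (0.08495967090129852, 0.10234636813402176), 1.9016234874725342)
jar 521 [0.5546 0.3477 0.096 ] [0.5166 0.3116 0.0505] [0.5925 0.3875 0.1753]
tin 456 [0.7113 0.1445 0.0795] [0.6202 0.0803 0.0515] [0.7499 0.1949 0.099 ]
varn 377 [ 0.6043 -0.2361  0.1073] [ 0.5798 -0.2709  0.0503] [ 0.6368 -0.2145  0.1538]
glue 269 [ 0.3907 -0.0355  0.1192] [ 0.3658 -0.0589  0.1117] [ 0.4146 -0.0123  0.1243]
```

```bash
cat > geo.py <<'E'
from pose import *
np.set_printoptions(precision=4,suppress=True)
yaw=.025; c,s_=np.cos(yaw),np.sin(yaw); Z=R.from_rotvec([0,0,yaw]).as_matrix()
O=np.array([.5587,.0025,0]); N=Z@[-.5736,0,.8192]; U=Z@[.8192,0,.5736]; L=Z@[0,1.,0]
F=O+Z@[-.03,.205,.078]; HINGE=O+Z@[0,.082,.072]
def dialR(phi,):  # phi deg ccw from uphill of bar; closing axis at phi-90
    a=np.radians(phi-90); y=np.cos(a)*U+np.sin(a)*L; z=-N; return R.from_matrix(np.c_[np.cross(y,z),y,z])
def downR(ang):
    a=np.radians(ang)+yaw; y=np.array([np.cos(a),np.sin(a),0]); z=np.array([0,0,-1.]); return R.from_matrix(np.c_[np.cross(y,z),y,z])
def rel(P,Rt,P0,R0):
    w=(Rt*R0.inv()).as_rotvec()
    return dict(zip(("dx","dy","dz","wx","wy","wz"),np.round(np.r_[(np.array(P)-P0)/.5,w/np.pi],4)))
def now():
    m=manip.read_state(); return m["position"],R.from_quat(m["tcp_rot"]),m
def pl(f,uv,p,n):
    o,d=ray(f,uv);d=d[0];return o+d*((p-o)@n)/(d@n)
E
python3 - <<'E'
from geo import *
print("F",F,"hinge",HINGE)
for f,g,pts in((T,t,[(192,322),(225,333)]),(S,s,[(350,303),(390,255)])):
    for p in pts:
        q=pl(f,g(*p),F+.048*N,N)-F; print(p,q@U,q@L,np.degrees(np.arctan2(q@L,q@U)))
# red tick
q=pl(S,s(377,330),F,N)-F;print("red",q@U,q@L,np.degrees(np.arctan2(q@L,q@U)))
p,r,m=now()
print(rel([.45,-.2,.4],r,p,r))
for phi in (72,96): print(phi,rel(F+.13*N,dialR(phi),p,r))
E
```

```text
F [0.5236 0.2067 0.078 ] hinge [0.5567 0.0845 0.072 ]
(192, 322) 0.007084481231852388 0.031236654301315368 77.22147750437902
(225, 333) -0.005577349513688275 0.001990688952813849 160.35730640869616
(350, 303) 0.038270876430788935 0.07635252274900252 63.37817683224593
(390, 255) 0.0026589212640553105 0.009785984183318351 74.79930096535234
red -0.023851028136528868 0.03542684169086079 123.9503076853783
{'dx': np.float64(0.6303), 'dy': np.float64(0.7176), 'dz': np.float64(0.3383), 'wx': np.float64(0.0), 'wy': np.float64(0.0), 'wz': np.float64(0.0)}
72 {'dx': np.float64(0.6284), 'dy': np.float64(1.5272), 'dz': np.float64(-0.0927), 'wx': np.float64(-0.0973), 'wy': np.float64(-0.1789), 'wz': np.float64(0.3217)}
96 {'dx': np.float64(0.6284), 'dy': np.float64(1.5272), 'dz': np.float64(-0.0927), 'wx': np.float64(-0.1382), 'wy': np.float64(-0.1618), 'wz': np.float64(0.4502)}
```

```bash
python3 -m creep '[{"dx":0.1,"dy":0.0,"dz":0.2,"grip":-1},{"dx":0.2,"dy":0.1,"dz":0.34,"grip":-1},{"dx":0.3,"dy":0.2,"dz":0.34,"grip":-1},{"dx":0.4,"dy":0.3,"dz":0.34,"grip":-1},{"dx":0.5,"dy":0.4,"dz":0.34,"grip":-1},{"dx":0.55,"dy":0.5,"dz":0.34,"grip":-1},{"dx":0.6,"dy":0.72,"dz":0.34,"wx":-0.097,"wy":-0.179,"wz":0.322,"grip":-1},{"dx":0.6,"dy":0.72,"dz":0.34,"wx":-0.097,"wy":-0.179,"wz":0.322,"grip":-1},{"dx":0.6,"dy":0.75,"dz":0.34,"wx":-0.097,"wy":-0.179,"wz":0.322,"grip":-1},{"dx":0.6,"dy":0.8,"dz":0.34,"wx":-0.097,"wy":-0.179,"wz":0.322,"grip":-1},{"dx":0.58,"dy":0.9,"dz":0.34,"wx":-0.097,"wy":-0.179,"wz":0.322,"grip":-1},{"dx":0.56,"dy":0.98,"dz":0.34,"wx":-0.097,"wy":-0.179,"wz":0.322,"grip":-1},{"dx":0.56,"dy":0.98,"dz":0.34,"wx":-0.097,"wy":-0.179,"wz":0.322,"grip":-1},{"dx":0.56,"dy":0.98,"dz":0.34,"wx":-0.097,"wy":-0.179,"wz":0.322,"grip":-1},{"dx":0.56,"dy":0.98,"dz":0.34,"wx":-0.097,"wy":-0.179,"wz":0.322,"grip":-1},{"dx":0.56,"dy":0.98,"dz":0.34,"wx":-0.097,"wy":-0.179,"wz":0.322,"grip":-1},{"dx":0.56,"dy":0.98,"dz":0.34,"wx":-0.097,"wy":-0.179,"wz":0.322,"grip":-1},{"dx":0.56,"dy":0.98,"dz":0.34,"wx":-0.097,"wy":-0.179,"wz":0.322,"grip":-1}]'
python3 - <<'E'
from geo import *
p,r,m=now();print(m["joints"])
for d in (.16,.13,): print(d,F+d*N,rel(F+d*N,dialR(72),p,r))
E
```

```text
[-1.468   0.1509  1.4378 -0.      1.5538 -0.134 ]
0.16 [0.4318 0.2044 0.2091] {'dx': np.float64(0.594), 'dy': np.float64(1.5263), 'dz': np.float64(-0.0435), 'wx': np.float64(-0.0973), 'wy': np.float64(-0.1789), 'wz': np.float64(0.3217)}
0.13 [0.449  0.2048 0.1845] {'dx': np.float64(0.6284), 'dy': np.float64(1.5272), 'dz': np.float64(-0.0927), 'wx': np.float64(-0.0973), 'wy': np.float64(-0.1789), 'wz': np.float64(0.3217)}$[0]: bad value
```

```bash
python3 -m creep '[{"dx":0.1,"dy":0.0,"dz":0.2,"wx":0,"wy":0,"wz":0,"grip":-1},{"dx":0.2,"dy":0.1,"dz":0.34,"wx":0,"wy":0,"wz":0,"grip":-1},{"dx":0.3,"dy":0.2,"dz":0.34,"wx":0,"wy":0,"wz":0,"grip":-1},{"dx":0.4,"dy":0.3,"dz":0.34,"wx":0,"wy":0,"wz":0,"grip":-1},{"dx":0.5,"dy":0.4,"dz":0.34,"wx":-0.02,"wy":-0.04,"wz":0.07,"grip":-1},{"dx":0.55,"dy":0.5,"dz":0.34,"wx":-0.04,"wy":-0.07,"wz":0.13,"grip":-1},{"dx":0.6,"dy":0.72,"dz":0.34,"wx":-0.097,"wy":-0.179,"wz":0.322,"grip":-1},{"dx":0.6,"dy":0.72,"dz":0.34,"wx":-0.097,"wy":-0.179,"wz":0.322,"grip":-1},{"dx":0.6,"dy":0.75,"dz":0.34,"wx":-0.097,"wy":-0.179,"wz":0.322,"grip":-1},{"dx":0.6,"dy":0.8,"dz":0.34,"wx":-0.097,"wy":-0.179,"wz":0.322,"grip":-1},{"dx":0.58,"dy":0.9,"dz":0.34,"wx":-0.097,"wy":-0.179,"wz":0.322,"grip":-1},{"dx":0.56,"dy":0.98,"dz":0.34,"wx":-0.097,"wy":-0.179,"wz":0.322,"grip":-1},{"dx":0.56,"dy":0.98,"dz":0.34,"wx":-0.097,"wy":-0.179,"wz":0.322,"grip":-1},{"dx":0.56,"dy":0.98,"dz":0.34,"wx":-0.097,"wy":-0.179,"wz":0.322,"grip":-1},{"dx":0.56,"dy":0.98,"dz":0.34,"wx":-0.097,"wy":-0.179,"wz":0.322,"grip":-1},{"dx":0.56,"dy":0.98,"dz":0.34,"wx":-0.097,"wy":-0.179,"wz":0.322,"grip":-1},{"dx":0.56,"dy":0.98,"dz":0.34,"wx":-0.097,"wy":-0.179,"wz":0.322,"grip":-1},{"dx":0.56,"dy":0.98,"dz":0.34,"wx":-0.097,"wy":-0.179,"wz":0.322,"grip":-1}]'
python3 - <<'E'
from geo import *
p,r,m=now();print(m["joints"])
for d in (.16,.13,): print(d,F+d*N,rel(F+d*N,dialR(72),p,r))
E
```

```text
time_s: 1.65
position: [0.4148, -0.0666, 0.4018]
tcp_rot: [0.763, 0.572, 0.246, 0.174]
ft_force: [0.7, -0.4, -0.2]
gripper_width: 1.001
finger_force: 0.0
[-0.6293 -0.588   1.8034  0.3636  1.4286 -0.3053]
0.16 [0.4318 0.2044 0.2091] {'dx': np.float64(0.034), 'dy': np.float64(0.542), 'dz': np.float64(-0.3855), 'wx': np.float64(0.0002), 'wy': np.float64(0.0006), 'wz': np.float64(-0.0017)}
0.13 [0.449  0.2048 0.1845] {'dx': np.float64(0.0684), 'dy': np.float64(0.5429), 'dz': np.float64(-0.4347), 'wx': np.float64(0.0002), 'wy': np.float64(0.0006), 'wz': np.float64(-0.0017)}
```

```bash
python3 -m creep '[{"dx":0.0,"dy":0.08,"dz":0,"wx":0,"wy":0,"wz":0,"grip":-1},{"dx":0.0,"dy":0.16,"dz":0,"wx":0,"wy":0,"wz":0,"grip":-1},{"dx":0.0,"dy":0.24,"dz":-0.03,"wx":0,"wy":0,"wz":0,"grip":-1},{"dx":0.0,"dy":0.32,"dz":-0.06,"wx":0,"wy":0,"wz":0,"grip":-1},{"dx":0.0,"dy":0.4,"dz":-0.09,"wx":0,"wy":0,"wz":0,"grip":-1},{"dx":0.0,"dy":0.48,"dz":-0.12,"wx":0,"wy":0,"wz":0,"grip":-1},{"dx":0.0,"dy":0.542,"dz":-0.17,"wx":0,"wy":0,"wz":0,"grip":-1},{"dx":0.01,"dy":0.542,"dz":-0.24,"wx":0,"wy":0,"wz":0,"grip":-1},{"dx":0.02,"dy":0.542,"dz":-0.31,"wx":0,"wy":0,"wz":0,"grip":-1},{"dx":0.034,"dy":0.542,"dz":-0.385,"wx":0,"wy":0,"wz":-0.001,"grip":-1},{"dx":0.034,"dy":0.542,"dz":-0.385,"wx":0,"wy":0,"wz":-0.001,"grip":-1},{"dx":0.034,"dy":0.542,"dz":-0.385,"wx":0,"wy":0,"wz":-0.001,"grip":-1},{"dx":0.034,"dy":0.542,"dz":-0.385,"wx":0,"wy":0,"wz":-0.001,"grip":-1}]'
python3 - <<'E'
from geo import *
p,r,m=now();print(p,m["joints"])
f=grab_frame("wrist");np.save("wrist1.npy",f,allow_pickle=True);save(f,"w1.png")
print(proj(f,[F,F+.048*N,F+.048*N+.03*U,F+.048*N+.03*L,F+.0525*(U+L),F+.0525*(U-L),F+.0525*(-U+L),F+.0525*(-U-L)]))
print(ray(f,[256,192]))
E
```

```text
time_s: 2.73
position: [0.431, 0.2013, 0.2038]
tcp_rot: [0.766, 0.57, 0.242, 0.173]
ft_force: [-0.6, -0.6, -0.1]
gripper_width: 1.003
finger_force: 0.0
[0.431  0.2013 0.2038] [ 0.4295 -0.3825  2.0827 -0.2946  0.8991  0.8403]
[[258.0785 175.5067]
 [258.2575 188.741 ]
 [290.4982 178.746 ]
 [247.6238 157.1898]
 [292.5932 109.9827]
 [318.8703 205.6411]
 [193.1128 143.269 ]
 [227.9626 232.6585]]
(array([0.3694, 0.2752, 0.3346]), array([[ 0.4752, -0.2734, -0.8364]]))
```

View pics/w1.png

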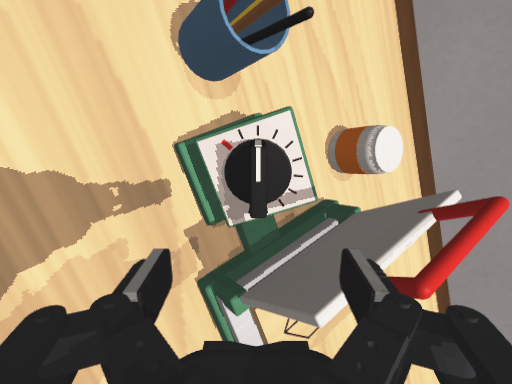

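The wrist view shows the dial with its white pointer from (258,182) up to (258,142), the red tick at (226,145) and the skirt centred near (258,172). That looks like two clicks on, so I'll refine the centre from this view.

Run:
```python
from geo import *
p,r,m=now();print(p,r.as_quat(),m["time_s"])
f=np.load("wrist1.npy",allow_pickle=True).item()
def ana(f):
    uv,P=cloud(f); q=P-F; a=np.c_[q@U,q@L,q@N]
    c=f["color"][uv[:,1],uv[:,0]].astype(int)
    reg=(abs(a[:,0])<.07)&(abs(a[:,1])<.07)&(a[:,2]>-.03)&(a[:,2]<.07)
    w=reg&(c.min(1)>120)&(np.ptp(c,axis=1)<45)&(a[:,2]<.02)
    Q=a[w];A=np.c_[Q[:,:2],np.ones(len(Q))];k=np.linalg.lstsq(A,Q[:,2],rcond=None)[0]
    print("face plane off",k,w.sum());print("rect UL mm",[np.array(x)*1e3 if not np.isscalar(x) else x for x in cv2.minAreaRect(np.float32(Q[:,:2]))])
    b=reg&(c.max(1)<60)
    Q=a[b&(a[:,2]>.04)];print("bar top",len(Q),Q.mean(0),Q.max(0),cv2.minAreaRect(np.float32(Q[:,:2]*1e3)))
    Q=a[b&(a[:,2]<.014)&(a[:,2]>.004)];print("skirt",len(Q),cv2.minEnclosingCircle(np.float32(Q[:,:2]*1e3)))
    Q=a[reg&(c.min(1)>120)&(a[:,2]>.035)];print("pointer",len(Q),Q.min(0),Q.max(0),cv2.fitLine(np.float32(Q[:,:2]),cv2.DIST_L2,0,.01,.01).ravel() if len(Q)>3 else "")
    h=cv2.cvtColor(f["color"],cv2.COLOR_RGB2HSV);rd=(((h[...,0]<6)|(h[...,0]>174))&(h[...,1]>150)&(h[...,2]>80))
    rr=rd[uv[:,1],uv[:,0]]&(P[:,2]>.18)&(P[:,1]<.25);print("red",rr.sum(),P[rr].min(0),P[rr].max(0)); 
    R_=a[rd[uv[:,1],uv[:,0]]&reg];print("redtick",R_.mean(0),np.degrees(np.arctan2(R_[:,1].mean(),R_[:,0].mean())))
ana(f)
print("new frame");f=grab_frame("wrist");np.save("wrist2.npy",f,allow_pickle=True);ana(f);print(ray(f,[256,192])[0]);print(now()[0])
```

```text
[0.4318 0.2011 0.2068] [0.7656 0.5696 0.2433 0.1738] 2.7833
face plane off [ 0.0008  0.006  -0.0001] 4648
rect UL mm [array([0.8083, 3.8403]), array([99.0747, 99.8837]), 0.29613447189331055]
bar top 1074 [0.0006 0.0039 0.0468] [0.0177 0.0382 0.0494] ((0.8238141536712646, 5.047004699707031), (66.7159652709961, 15.555281639099121), 72.56163024902344)
skirt 2234 ((0.5050345063209534, 4.743403911590576), 34.39951705932617)
pointer 198 [0.0002 0.0065 0.0358] [0.0141 0.038  0.0499] [0.3041 0.9526 0.0073 0.0234]
red 3726 [0.4942 0.1349 0.1914] [0.6122 0.1625 0.257 ]
redtick [-0.0206  0.0412  0.0011] 116.57824202589109
new frame
face plane off [ 0.0007  0.0063 -0.0001] 4596
rect UL mm [array([0.7322, 3.8211]), array([99.1303, 99.9532]), 0.2390723079442978]
bar top 1053 [0.0007 0.0038 0.0468] [0.0179 0.0383 0.0494] ((0.8583433628082275, 5.012140274047852), (67.01110076904297, 15.422013282775879), 72.33865356445312)
skirt 2219 ((0.513656497001648, 4.627414703369141), 34.45512008666992)
pointer 187 [0.0002 0.0064 0.038 ] [0.0135 0.0383 0.0496] [0.3059 0.9521 0.0071 0.0229]
red 3529 [0.4946 0.1362 0.1912] [0.613  0.1624 0.2576]
redtick [-0.0206  0.041   0.001 ] 116.65438429004641
[0.3698 0.2749 0.3374]
[0.4324 0.2011 0.2089]
```

```bash
sed -i 's/^HINGE/HINGE/; s/^F=O+Z@\[-.03,.205,.078\];/F=O+Z@[-.03,.205,.078]+.0007*U+.003*L;/' geo.py
python3 - <<'E'
from geo import *
p,r,m=now()
for d in (.1,.06,.015): print(d,rel(F+d*N,dialR(72),p,r))
E
```

```text
0.1 {'dx': np.float64(0.0687), 'dy': np.float64(0.0143), 'dz': np.float64(-0.0971), 'wx': np.float64(0.0002), 'wy': np.float64(-0.0002), 'wz': np.float64(0.0011)}
0.06 {'dx': np.float64(0.1146), 'dy': np.float64(0.0154), 'dz': np.float64(-0.1627), 'wx': np.float64(0.0002), 'wy': np.float64(-0.0002), 'wz': np.float64(0.0011)}
0.015 {'dx': np.float64(0.1662), 'dy': np.float64(0.0167), 'dz': np.float64(-0.2364), 'wx': np.float64(0.0002), 'wy': np.float64(-0.0002), 'wz': np.float64(0.0011)}
```

```bash
python3 -m creep '[{"dx":0.035,"dy":0.012,"dz":-0.05,"wx":0,"wy":0,"wz":0.001,"grip":-1},{"dx":0.069,"dy":0.014,"dz":-0.097,"wx":0,"wy":0,"wz":0.001,"grip":-1},{"dx":0.09,"dy":0.015,"dz":-0.13,"wx":0,"wy":0,"wz":0.001,"grip":-1},{"dx":0.115,"dy":0.015,"dz":-0.163,"wx":0,"wy":0,"wz":0.001,"grip":-1},{"dx":0.115,"dy":0.015,"dz":-0.163,"wx":0,"wy":0,"wz":0.001,"grip":-1},{"dx":0.115,"dy":0.015,"dz":-0.163,"wx":0,"wy":0,"wz":0.001,"grip":-1},{"dx":0.115,"dy":0.015,"dz":-0.163,"wx":0,"wy":0,"wz":0.001,"grip":-1},{"dx":0.115,"dy":0.015,"dz":-0.163,"wx":0,"wy":0,"wz":0.001,"grip":-1}]'
python3 - <<'E'
from geo import *
p,r,m=now();q=p-F;print(p,q@U,q@L,q@N)
for d in (.015,): print(d,rel(F+d*N,dialR(72),p,r))
E
```

```text
time_s: 3.5
position: [0.4898, 0.2094, 0.1293]
tcp_rot: [0.764, 0.57, 0.247, 0.174]
ft_force: [-1.3, -0.6, 0.8]
gripper_width: 1.003
finger_force: 0.0
[0.4898 0.2094 0.1293] 0.001106599138901251 0.0006030279681601764 0.06141656336711014
0.015 {'dx': np.float64(0.0514), 'dy': np.float64(0.0001), 'dz': np.float64(-0.0773), 'wx': np.float64(-0.0004), 'wy': np.float64(0.001), 'wz': np.float64(-0.0001)}
```

```bash
python3 -m creep '[{"dx":0.02,"dy":0,"dz":-0.03,"wx":0,"wy":0,"wz":0,"grip":-1},{"dx":0.04,"dy":0,"dz":-0.06,"wx":0,"wy":0,"wz":0,"grip":-1},{"dx":0.051,"dy":0,"dz":-0.077,"wx":0,"wy":0.001,"wz":0,"grip":-1},{"dx":0.051,"dy":0,"dz":-0.077,"wx":0,"wy":0.001,"wz":0,"grip":-1},{"dx":0.051,"dy":0,"dz":-0.077,"wx":0,"wy":0.001,"wz":0,"grip":-1},{"dx":0.051,"dy":0,"dz":-0.077,"wx":0,"wy":0.001,"wz":0,"grip":1},{"dx":0.051,"dy":0,"dz":-0.077,"wx":0,"wy":0.001,"wz":0,"grip":1},{"dx":0.051,"dy":0,"dz":-0.077,"wx":0,"wy":0.001,"wz":0,"grip":1},{"dx":0.051,"dy":0,"dz":-0.077,"wx":0,"wy":0.001,"wz":0,"grip":1},{"dx":0.051,"dy":0,"dz":-0.077,"wx":0,"wy":0.001,"wz":0,"grip":1},{"dx":0.051,"dy":0,"dz":-0.077,"wx":0,"wy":0.001,"wz":0,"grip":1},{"dx":0.051,"dy":0,"dz":-0.077,"wx":0,"wy":0.001,"wz":0,"grip":1},{"dx":0.051,"dy":0,"dz":-0.077,"wx":0,"wy":0.001,"wz":0,"grip":1},{"dx":0.051,"dy":0,"dz":-0.077,"wx":0,"wy":0.001,"wz":0,"grip":1},{"dx":0.051,"dy":0,"dz":-0.077,"wx":0,"wy":0.001,"wz":0,"grip":1},{"dx":0.051,"dy":0,"dz":-0.077,"wx":0,"wy":0.001,"wz":0,"grip":1}]' 60
cat >> geo.py <<'E'
def tell():
    p,r,m=now();q=p-F;y=r.as_matrix()[:,1];print("t",m["time_s"],"p",p,"UL N mm",q@U*1e3,q@L*1e3,q@N*1e3,"phi",np.degrees(np.arctan2(y@L,y@U))+90,"F",m["ft_force"],"T",m["torque"],"Tn",m["torque"]@N,"w",m["gripper_width"],m["finger_force"],"q",m["joints"],"tilt",np.degrees(np.arccos(-r.as_matrix()[:,2]@N)));return p,r
E
python3 - <<'E'
from geo import *
p,r=tell()
for d in(72,96,120,124): print(d,rel(F+.015*N,dialR(d),p,dialR(72)))
print(N)
E
```

```text
time_s: 4.83
position: [0.5151, 0.2095, 0.0894]
tcp_rot: [0.764, 0.571, 0.245, 0.173]
ft_force: [-3.5, -3.6, 8.4]
gripper_width: 0.179
finger_force: 58.3
t 4.8333 p [0.5151 0.2095 0.0894] UL N mm -1.0897265049600138 0.05709600031406062 14.139120642273191 phi 72.03075269001081 F [-3.5332 -3.5902  8.3709] T [-0.3809  0.2122 -0.2148] Tn 0.03945520854023817 w 0.17900808590605027 58.308454155921936 q [ 0.3555 -0.0759  2.1021 -0.3554  0.5604  0.8925] tilt nan
72 {'dx': np.float64(0.0008), 'dy': np.float64(-0.0001), 'dz': np.float64(0.0027), 'wx': np.float64(0.0), 'wy': np.float64(0.0), 'wz': np.float64(0.0)}
96 {'dx': np.float64(0.0008), 'dy': np.float64(-0.0001), 'dz': np.float64(0.0027), 'wx': np.float64(-0.0764), 'wy': np.float64(-0.0019), 'wz': np.float64(0.1092)}
120 {'dx': np.float64(0.0008), 'dy': np.float64(-0.0001), 'dz': np.float64(0.0027), 'wx': np.float64(-0.1529), 'wy': np.float64(-0.0038), 'wz': np.float64(0.2184)}
124 {'dx': np.float64(0.0008), 'dy': np.float64(-0.0001), 'dz': np.float64(0.0027), 'wx': np.float64(-0.1656), 'wy': np.float64(-0.0041), 'wz': np.float64(0.2366)}
[-0.5734 -0.0143  0.8192]geo.py:18: RuntimeWarning: invalid value encountered in arccos
  p,r,m=now();q=p-F;y=r.as_matrix()[:,1];print("t",m["time_s"],"p",p,"UL N mm",q@U*1e3,q@L*1e3,q@N*1e3,"phi",np.degrees(np.arctan2(y@L,y@U))+90,"F",m["ft_force"],"T",m["torque"],"Tn",m["torque"]@N,"w",m["gripper_width"],m["finger_force"],"q",m["joints"],"tilt",np.degrees(np.arccos(-r.as_matrix()[:,2]@N)));return p,r
```

```bash
python3 -m creep '[{"dx":0,"dy":0,"dz":0,"wx":-0.019,"wy":0,"wz":0.027,"grip":1},{"dx":0,"dy":0,"dz":0,"wx":-0.038,"wy":-0.001,"wz":0.055,"grip":1},{"dx":0,"dy":0,"dz":0,"wx":-0.057,"wy":-0.001,"wz":0.082,"grip":1},{"dx":0,"dy":0,"dz":0,"wx":-0.076,"wy":-0.002,"wz":0.109,"grip":1},{"dx":0,"dy":0,"dz":0,"wx":-0.096,"wy":-0.002,"wz":0.137,"grip":1},{"dx":0,"dy":0,"dz":0,"wx":-0.115,"wy":-0.003,"wz":0.164,"grip":1},{"dx":0,"dy":0,"dz":0,"wx":-0.134,"wy":-0.003,"wz":0.191,"grip":1},{"dx":0,"dy":0,"dz":0,"wx":-0.147,"wy":-0.004,"wz":0.21,"grip":1},{"dx":0,"dy":0,"dz":0,"wx":-0.153,"wy":-0.004,"wz":0.218,"grip":1},{"dx":0,"dy":0,"dz":0,"wx":-0.156,"wy":-0.004,"wz":0.223,"grip":1},{"dx":0,"dy":0,"dz":0,"wx":-0.156,"wy":-0.004,"wz":0.223,"grip":1},{"dx":0,"dy":0,"dz":0,"wx":-0.156,"wy":-0.004,"wz":0.223,"grip":1},{"dx":0,"dy":0,"dz":0,"wx":-0.156,"wy":-0.004,"wz":0.223,"grip":1}]'
python3 - <<'E'
from geo import *
tell()
E
```

```text
time_s: 5.92
position: [0.5154, 0.2095, 0.0896]
tcp_rot: [0.46, 0.836, 0.151, 0.26]
ft_force: [-0.6, -3.9, 6.5]
gripper_width: 0.176
finger_force: 59.0
t 5.9167 p [0.5154 0.2095 0.0896] UL N mm -0.6878436009665209 0.061666727839593816 14.159500122431826 phi 120.9528886518203 F [-0.5526 -3.9331  6.5046] T [ 0.0423 -0.2636 -0.9805] Tn -0.8237021124657314 w 0.17622340207710033 59.04655873775482 q [ 0.3568 -0.0753  2.1014 -0.36    0.561   0.0435] tilt nangeo.py:18: RuntimeWarning: invalid value encountered in arccos
  p,r,m=now();q=p-F;y=r.as_matrix()[:,1];print("t",m["time_s"],"p",p,"UL N mm",q@U*1e3,q@L*1e3,q@N*1e3,"phi",np.degrees(np.arctan2(y@L,y@U))+90,"F",m["ft_force"],"T",m["torque"],"Tn",m["torque"]@N,"w",m["gripper_width"],m["finger_force"],"q",m["joints"],"tilt",np.degrees(np.arccos(-r.as_matrix()[:,2]@N)));return p,r
```

```bash
python3 -m creep '[{"dx":0,"dy":0,"dz":0,"wx":0.019,"wy":0,"wz":-0.027,"grip":1},{"dx":0,"dy":0,"dz":0,"wx":0.038,"wy":0.001,"wz":-0.055,"grip":1},{"dx":0,"dy":0,"dz":0,"wx":0.057,"wy":0.001,"wz":-0.082,"grip":1},{"dx":0,"dy":0,"dz":0,"wx":0.076,"wy":0.002,"wz":-0.109,"grip":1},{"dx":0,"dy":0,"dz":0,"wx":0.096,"wy":0.002,"wz":-0.137,"grip":1},{"dx":0,"dy":0,"dz":0,"wx":0.115,"wy":0.003,"wz":-0.164,"grip":1},{"dx":0,"dy":0,"dz":0,"wx":0.134,"wy":0.003,"wz":-0.191,"grip":1},{"dx":0,"dy":0,"dz":0,"wx":0.153,"wy":0.004,"wz":-0.218,"grip":1},{"dx":0,"dy":0,"dz":0,"wx":0.172,"wy":0.004,"wz":-0.246,"grip":1},{"dx":0,"dy":0,"dz":0,"wx":0.191,"wy":0.005,"wz":-0.273,"grip":1},{"dx":0,"dy":0,"dz":0,"wx":0.21,"wy":0.005,"wz":-0.3,"grip":1},{"dx":0,"dy":0,"dz":0,"wx":0.229,"wy":0.006,"wz":-0.328,"grip":1},{"dx":0,"dy":0,"dz":0,"wx":0.229,"wy":0.006,"wz":-0.328,"grip":1},{"dx":0,"dy":0,"dz":0,"wx":0.229,"wy":0.006,"wz":-0.328,"grip":1}]'
python3 -W ignore - <<'E'
from geo import *
p,r=tell();print(rel(F+.0145*N,dialR(-24.2),p,r))
E
```

```text
time_s: 7.08
position: [0.515, 0.2096, 0.0893]
tcp_rot: [0.863, 0.406, 0.274, 0.12]
ft_force: [-6.1, -1.4, 7.8]
gripper_width: 0.178
finger_force: 59.3
t 7.0833 p [0.515  0.2096 0.0893] UL N mm -1.2278286174353483 0.16891246176934027 14.12849085529486 phi 48.95333202077562 F [-6.1138 -1.4068  7.7588] T [-0.0136  0.4275 -0.1171] Tn -0.09426687464931349 w 0.17840294499900994 59.26811099052429 q [ 0.3554 -0.0758  2.1019 -0.3539  0.561   1.2939] tilt nan
{'dx': np.float64(0.0016), 'dy': np.float64(-0.0003), 'dz': np.float64(0.002), 'wx': np.float64(0.2324), 'wy': np.float64(0.0054), 'wz': np.float64(-0.3334)}
```

```bash
python3 -m creep '[{"dx":0,"dy":0,"dz":0,"wx":0.019,"wy":0,"wz":-0.027,"grip":1},{"dx":0,"dy":0,"dz":0,"wx":0.038,"wy":0.001,"wz":-0.055,"grip":1},{"dx":0,"dy":0,"dz":0,"wx":0.057,"wy":0.001,"wz":-0.082,"grip":1},{"dx":0,"dy":0,"dz":0,"wx":0.076,"wy":0.002,"wz":-0.109,"grip":1},{"dx":0,"dy":0,"dz":0,"wx":0.096,"wy":0.002,"wz":-0.137,"grip":1},{"dx":0,"dy":0,"dz":0,"wx":0.115,"wy":0.003,"wz":-0.164,"grip":1},{"dx":0,"dy":0,"dz":0,"wx":0.134,"wy":0.003,"wz":-0.191,"grip":1},{"dx":0,"dy":0,"dz":0,"wx":0.153,"wy":0.004,"wz":-0.218,"grip":1},{"dx":0,"dy":0,"dz":0,"wx":0.172,"wy":0.004,"wz":-0.246,"grip":1},{"dx":0,"dy":0,"dz":0,"wx":0.191,"wy":0.005,"wz":-0.273,"grip":1},{"dx":0,"dy":0,"dz":0,"wx":0.21,"wy":0.005,"wz":-0.3,"grip":1},{"dx":0,"dy":0,"dz":0,"wx":0.226,"wy":0.005,"wz":-0.324,"grip":1},{"dx":0,"dy":0,"dz":0,"wx":0.232,"wy":0.005,"wz":-0.333,"grip":1},{"dx":0,"dy":0,"dz":0,"wx":0.232,"wy":0.005,"wz":-0.333,"grip":1},{"dx":0,"dy":0,"dz":0,"wx":0.232,"wy":0.005,"wz":-0.333,"grip":1},{"dx":0,"dy":0,"dz":0,"wx":0.232,"wy":0.005,"wz":-0.333,"grip":1}]'
python3 -W ignore - <<'E'
from geo import *
p,r=tell();print(rel(F+.15*N,dialR(-24),p,r))
E
```

```text
time_s: 8.42
position: [0.5149, 0.2101, 0.0893]
tcp_rot: [0.935, -0.187, 0.294, -0.067]
ft_force: [-5.8, 5.3, 4.7]
gripper_width: 0.178
finger_force: 59.0
t 8.4167 p [0.5149 0.2101 0.0893] UL N mm -1.233510255014478 0.6751898366491328 14.146934602161986 phi -24.060823617496325 F [-5.7905  5.3071  4.6837] T [0.9431 0.6841 0.6424] Tn -0.024325219981169408 w 0.17766085022230219 59.02792274951935 q [ 0.3578 -0.076   2.1037 -0.3613  0.5574  2.5767] tilt nan
{'dx': np.float64(-0.1537), 'dy': np.float64(-0.0052), 'dz': np.float64(0.224), 'wx': np.float64(-0.0004), 'wy': np.float64(0.0004), 'wz': np.float64(0.0001)}
```

```bash
python3 -m creep '[{"dx":0,"dy":0,"dz":0,"wx":0,"wy":0,"wz":0,"grip":-1},{"dx":0,"dy":0,"dz":0,"wx":0,"wy":0,"wz":0,"grip":-1},{"dx":0,"dy":0,"dz":0,"wx":0,"wy":0,"wz":0,"grip":-1},{"dx":0,"dy":0,"dz":0,"wx":0,"wy":0,"wz":0,"grip":-1},{"dx":0,"dy":0,"dz":0,"wx":0,"wy":0,"wz":0,"grip":-1},{"dx":0,"dy":0,"dz":0,"wx":0,"wy":0,"wz":0,"grip":-1},{"dx":-0.02,"dy":-0.001,"dz":0.029,"wx":0,"wy":0,"wz":0,"grip":-1},{"dx":-0.05,"dy":-0.002,"dz":0.073,"wx":0,"wy":0,"wz":0,"grip":-1},{"dx":-0.08,"dy":-0.003,"dz":0.116,"wx":0,"wy":0,"wz":0,"grip":-1},{"dx":-0.115,"dy":-0.004,"dz":0.167,"wx":0,"wy":0,"wz":0,"grip":-1},{"dx":-0.154,"dy":-0.005,"dz":0.224,"wx":0,"wy":0,"wz":0,"grip":-1},{"dx":-0.154,"dy":-0.005,"dz":0.28,"wx":0,"wy":0,"wz":0,"grip":-1},{"dx":-0.154,"dy":-0.005,"dz":0.28,"wx":0,"wy":0,"wz":0,"grip":-1},{"dx":-0.154,"dy":-0.005,"dz":0.28,"wx":0,"wy":0,"wz":0,"grip":-1},{"dx":-0.154,"dy":-0.005,"dz":0.28,"wx":0,"wy":0,"wz":0,"grip":-1}]'
python3 -W ignore - <<'E'
from geo import *
f=grab_frame("wrist");np.save("wrist3.npy",f,allow_pickle=True);save(f,"w3.png")
p,r=tell()
h=cv2.cvtColor(f["color"],cv2.COLOR_RGB2HSV);rd=(((h[...,0]<6)|(h[...,0]>174))&(h[...,1]>150)&(h[...,2]>80))
uv,P=cloud(f,rd);k=(P[:,2]>.18)&(P[:,1]<.25);print(P[k].min(0),P[k].max(0),k.sum())
for th in(1.93,):
    H=HINGE+Z@[0,-.19*np.cos(th),.19*np.sin(th)];print(th,H)
E
```

```text
time_s: 9.67
position: [0.4378, 0.207, 0.2281]
tcp_rot: [0.935, -0.187, 0.293, -0.066]
ft_force: [0.5, 0.8, -0.4]
gripper_width: 1.003
finger_force: 0.0
t 9.7167 p [0.4377 0.2069 0.2276] UL N mm 14.770390991569878 -0.662816248033654 171.78214168979568 phi -24.044327116617907 F [ 0.4364 -0.8115  0.0438] T [-0.0174  0.3286 -0.0398] Tn -0.027349828169049746 w 1.0007546345845346 0.0 q [ 0.4358 -0.3791  2.0343 -0.2887  0.9374  2.5075] tilt nan
[0.4947 0.1274 0.1951] [0.6117 0.1603 0.2581] 3398
1.93 [0.555  0.1512 0.2499]
```

View pics/w3.png

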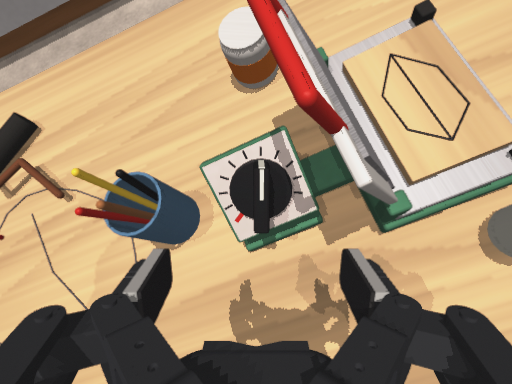

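The wrist picture shows the dial pointer at (262,160) and the red tick at (240,216), about 144° apart, which is six clicks. The fingers are clear, and the handle end is near (318,110).

```bash
python3 -W ignore - <<'E'
from geo import *
f=np.load("wrist3.npy",allow_pickle=True).item()
uv,P=cloud(f); q=P-F; a=np.c_[q@U,q@L,q@N];c=f["color"][uv[:,1],uv[:,0]].astype(int)
reg=(np.hypot(a[:,0],a[:,1])<.045)&(c.max(1)<60)&(a[:,2]>.04)
print(cv2.minAreaRect(np.float32(a[reg][:,:2]*1e3)))
Q=a[(np.hypot(a[:,0],a[:,1])<.045)&(c.min(1)>120)&(a[:,2]>.035)].mean(0);print("pointer",Q,np.degrees(np.arctan2(Q[1],Q[0])))
p,r,m=now();H=np.array([.5545,.153,.250])
for z in(.36,.2313): print(rel([H[0],H[1],z],downR(-90),p,r))
E
```

```text
((4.9362030029296875, -12.857486724853516), (63.651180267333984, 74.14936065673828), 88.3439712524414)
pointer [ 0.0181 -0.0099  0.0592] -28.622670158151294
{'dx': np.float64(0.2336), 'dy': np.float64(-0.1078), 'dz': np.float64(0.2648), 'wx': np.float64(-0.0452), 'wy': np.float64(0.1902), 'wz': np.float64(0.1295)}
{'dx': np.float64(0.2336), 'dy': np.float64(-0.1078), 'dz': np.float64(0.0074), 'wx': np.float64(-0.0452), 'wy': np.float64(0.1902), 'wz': np.float64(0.1295)}
```

```bash
python3 -m creep '[{"dx":0,"dy":0,"dz":0.08,"wx":-0.008,"wy":0.03,"wz":0.02,"grip":-1},{"dx":0,"dy":0,"dz":0.16,"wx":-0.015,"wy":0.06,"wz":0.04,"grip":-1},{"dx":0,"dy":0,"dz":0.24,"wx":-0.023,"wy":0.09,"wz":0.06,"grip":-1},{"dx":0.04,"dy":-0.02,"dz":0.29,"wx":-0.03,"wy":0.12,"wz":0.08,"grip":-1},{"dx":0.11,"dy":-0.05,"dz":0.29,"wx":-0.038,"wy":0.155,"wz":0.105,"grip":-1},{"dx":0.17,"dy":-0.08,"dz":0.28,"wx":-0.045,"wy":0.19,"wz":0.13,"grip":-1},{"dx":0.234,"dy":-0.108,"dz":0.265,"wx":-0.045,"wy":0.19,"wz":0.13,"grip":-1},{"dx":0.234,"dy":-0.108,"dz":0.265,"wx":-0.045,"wy":0.19,"wz":0.13,"grip":-1},{"dx":0.234,"dy":-0.108,"dz":0.265,"wx":-0.045,"wy":0.19,"wz":0.13,"grip":-1},{"dx":0.234,"dy":-0.108,"dz":0.265,"wx":-0.045,"wy":0.19,"wz":0.13,"grip":-1},{"dx":0.234,"dy":-0.108,"dz":0.265,"wx":-0.045,"wy":0.19,"wz":0.13,"grip":-1}]'
python3 -W ignore - <<'E'
from geo import *
f=grab_frame("wrist");np.save("wrist4.npy",f,allow_pickle=True);save(f,"w4.png")
p,r=tell()
h=cv2.cvtColor(f["color"],cv2.COLOR_RGB2HSV);rd=(((h[...,0]<6)|(h[...,0]>174))&(h[...,1]>150)&(h[...,2]>80))
uv,P=cloud(f,rd);k=(P[:,2]>.235)&(P[:,1]<.25);print(np.percentile(P[k],[1,50,99],axis=0),k.sum())
print(rel([.5545,.153,.2313],downR(-90),p,r))
E
```

```text
time_s: 10.63
position: [0.5541, 0.1534, 0.3619]
tcp_rot: [1.0, 0.013, 0.001, -0.001]
ft_force: [0.2, 0.5, -0.6]
gripper_width: 1.004
finger_force: 0.0
t 10.6833 p [0.5539 0.1535 0.3626] UL N mm 186.28759120388898 -56.93596448351637 216.57624556121385 phi -0.0044069343988724086 F [-0.2343  0.3618  0.9931] T [ 0.0147 -0.0139  0.0031] Tn -0.005713747327811142 w 0.9991823161524159 0.0 q [0.1351 0.139  1.1892 0.0022 1.8091 1.6797] tilt 34.764474983362604
[[0.5002 0.1436 0.2369]
 [0.5641 0.1537 0.2551]
 [0.6165 0.1605 0.2573]] 1750
{'dx': np.float64(0.0013), 'dy': np.float64(-0.001), 'dz': np.float64(-0.2627), 'wx': np.float64(-0.0009), 'wy': np.float64(0.0013), 'wz': np.float64(-0.0005)}
```

View pics/w4.png

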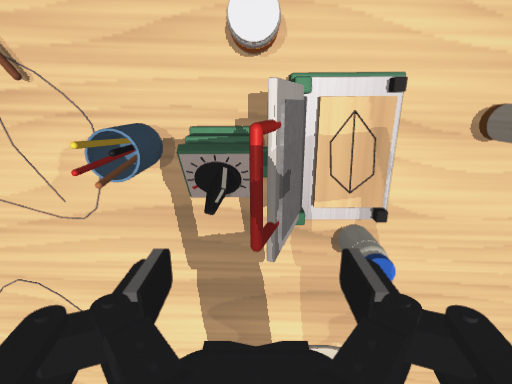

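Seen from above, the handle runs (257,128)–(257,246), midway between the fingers, and the dial points up-slope at (224,170). I'll go down and grip.

```bash
python3 -m creep '[{"dx":0.001,"dy":-0.001,"dz":-0.07,"wx":0,"wy":0,"wz":0,"grip":-1},{"dx":0.001,"dy":-0.001,"dz":-0.14,"wx":0,"wy":0,"wz":0,"grip":-1},{"dx":0.001,"dy":-0.001,"dz":-0.21,"wx":0,"wy":0,"wz":0,"grip":-1},{"dx":0.001,"dy":-0.001,"dz":-0.263,"wx":0,"wy":0,"wz":0,"grip":-1},{"dx":0.001,"dy":-0.001,"dz":-0.263,"wx":0,"wy":0,"wz":0,"grip":0},{"dx":0.001,"dy":-0.001,"dz":-0.263,"wx":0,"wy":0,"wz":0,"grip":0.4},{"dx":0.001,"dy":-0.001,"dz":-0.263,"wx":0,"wy":0,"wz":0,"grip":1},{"dx":0.001,"dy":-0.001,"dz":-0.263,"wx":0,"wy":0,"wz":0,"grip":1},{"dx":0.001,"dy":-0.001,"dz":-0.263,"wx":0,"wy":0,"wz":0,"grip":1},{"dx":0.001,"dy":-0.001,"dz":-0.263,"wx":0,"wy":0,"wz":0,"grip":1},{"dx":0.001,"dy":-0.001,"dz":-0.263,"wx":0,"wy":0,"wz":0,"grip":1},{"dx":0.001,"dy":-0.001,"dz":-0.263,"wx":0,"wy":0,"wz":0,"grip":1},{"dx":0.001,"dy":-0.001,"dz":-0.263,"wx":0,"wy":0,"wz":0,"grip":1},{"dx":0.001,"dy":-0.001,"dz":-0.263,"wx":0,"wy":0,"wz":0,"grip":1},{"dx":0.001,"dy":-0.001,"dz":-0.263,"wx":0,"wy":0,"wz":0,"grip":1},{"dx":0.001,"dy":-0.001,"dz":-0.263,"wx":0,"wy":0,"wz":0,"grip":1}]' 25
python3 -W ignore - <<'E'
from geo import *
p,r=tell(); g=p+[0,0,.0187];v=Z.T@(g-HINGE);th0=np.arctan2(v[2],-v[1]);print(v,np.hypot(v[1],v[2]),th0)
th0=np.arccos(-v[1]/.19);print("th0",th0)
for th in np.arange(th0,-.01,-.1):
    d=Z@[0,-.19*(np.cos(th)-np.cos(th0)),.19*(np.sin(th)-np.sin(th0))]/.5;print(round(th,2),d)
E
```

```text
time_s: 12.02
position: [0.5557, 0.1529, 0.231]
tcp_rot: [1.0, 0.013, 0.002, -0.001]
ft_force: [-1.9, 2.5, 6.7]
gripper_width: 0.133
finger_force: 24.4
t 12.0167 p [0.5557 0.1529 0.231 ] UL N mm 112.2463658450627 -57.61032504311846 107.70092489355672 phi -0.029087749234804505 F [-1.8632  2.4683  6.697 ] T [0.3123 0.1877 0.0515] Tn -0.13957838788069707 w 0.13279208225491876 24.365700781345367 q [0.1333 0.1508 1.4376 0.0026 1.5498 1.6777] tilt 34.81655197974875
[0.0007 0.0684 0.1777] 0.19040459882130492 1.9381862894760795
th0 1.9390059731792935
1.94 [0. 0. 0.]
1.84 [ 0.0009 -0.0361  0.0119]
1.74 [ 0.0018 -0.0731  0.0201]
1.64 [ 0.0028 -0.1108  0.0246]
1.54 [ 0.0037 -0.1488  0.0253]
1.44 [ 0.0047 -0.1867  0.0222]
1.34 [ 0.0056 -0.224   0.0153]
1.24 [ 0.0065 -0.2605  0.0047]
1.14 [ 0.0074 -0.2957 -0.0094]
1.04 [ 0.0082 -0.3294 -0.027 ]
0.94 [ 0.009  -0.3611 -0.0479]
0.84 [ 0.0098 -0.3906 -0.0718]
0.74 [ 0.0104 -0.4175 -0.0986]
0.64 [ 0.011  -0.4417 -0.1279]
0.54 [ 0.0116 -0.4628 -0.1595]
0.44 [ 0.012  -0.4806 -0.193 ]
0.34 [ 0.0124 -0.495  -0.2282]
0.24 [ 0.0126 -0.5058 -0.2646]
0.14 [ 0.0128 -0.513  -0.3019]
0.04 [ 0.0129 -0.5163 -0.3397]
```

```bash
python3 -m creep '[{"dx":0.0005,"dy":-0.018,"dz":0.006,"wx":0,"wy":0,"wz":0,"grip":1},{"dx":0.001,"dy":-0.036,"dz":0.012,"wx":0,"wy":0,"wz":0,"grip":1},{"dx":0.0013,"dy":-0.0545,"dz":0.0165,"wx":0,"wy":0,"wz":0,"grip":1},{"dx":0.0018,"dy":-0.073,"dz":0.02,"wx":0,"wy":0,"wz":0,"grip":1},{"dx":0.0023,"dy":-0.092,"dz":0.0226,"wx":0,"wy":0,"wz":0,"grip":1},{"dx":0.0028,"dy":-0.111,"dz":0.0246,"wx":0,"wy":0,"wz":0,"grip":1},{"dx":0.0032,"dy":-0.13,"dz":0.0253,"wx":0,"wy":0,"wz":0,"grip":1},{"dx":0.0037,"dy":-0.149,"dz":0.0253,"wx":0,"wy":0,"wz":0,"grip":1},{"dx":0.0042,"dy":-0.168,"dz":0.024,"wx":0,"wy":0,"wz":0,"grip":1},{"dx":0.0047,"dy":-0.187,"dz":0.022,"wx":0,"wy":0,"wz":0,"grip":1},{"dx":0.0052,"dy":-0.2055,"dz":0.019,"wx":0,"wy":0,"wz":0,"grip":1},{"dx":0.0056,"dy":-0.224,"dz":0.015,"wx":0,"wy":0,"wz":0,"grip":1},{"dx":0.006,"dy":-0.242,"dz":0.01,"wx":0,"wy":0,"wz":0,"grip":1},{"dx":0.0065,"dy":-0.2605,"dz":0.0047,"wx":0,"wy":0,"wz":0,"grip":1},{"dx":0.007,"dy":-0.278,"dz":-0.002,"wx":0,"wy":0,"wz":0,"grip":1},{"dx":0.0074,"dy":-0.2957,"dz":-0.0094,"wx":0,"wy":0,"wz":0,"grip":1},{"dx":0.0078,"dy":-0.3125,"dz":-0.018,"wx":0,"wy":0,"wz":0,"grip":1},{"dx":0.0082,"dy":-0.3294,"dz":-0.027,"wx":0,"wy":0,"wz":0,"grip":1},{"dx":0.0082,"dy":-0.3294,"dz":-0.027,"wx":0,"wy":0,"wz":0,"grip":1}]'
cat > arc.py <<'E'
from geo import *
p,r=tell(); g=p+[0,0,.0187];v=Z.T@(g-HINGE);print(v,np.hypot(v[1],v[2]),np.arctan2(v[2],-v[1]))
for th in (.94,.84,.74,.64,.54,.44,.34,.29,.24,.19,.14,.1,.07,.04,.02,0.0,-.01):
    q=HINGE+Z@[.0007,-.19*np.cos(th),.19*np.sin(th)+.002*0];print(th,(q-g)/.5)
E
python3 -W ignore arc.py
```

```text
time_s: 13.6
position: [0.5598, -0.0141, 0.2155]
tcp_rot: [1.0, 0.012, 0.001, -0.001]
ft_force: [9.8, -0.4, -3.7]
gripper_width: 0.131
finger_force: 24.8
t 13.6 p [ 0.5598 -0.0141  0.2155] UL N mm 103.30169813859084 -224.61112348635274 94.99910882492838 phi -0.05890867087671836 F [ 9.7567 -0.3533 -3.6863] T [-0.0641 -1.3888  0.127 ] Tn 0.16070523146746807 w 0.13099826692303648 24.750927686691284 q [-0.1639  0.124   1.4993  0.0019  1.517   1.3819] tilt 34.89724043243294
[ 0.0007 -0.0986  0.1622] 0.18979297080581103 1.0244463110990045
0.94 [ 0.0007 -0.0269 -0.0175]
0.84 [ 0.0014 -0.0564 -0.0414]
0.74 [ 0.0021 -0.0834 -0.0681]
0.64 [ 0.0027 -0.1075 -0.0974]
0.54 [ 0.0032 -0.1287 -0.129 ]
0.44 [ 0.0037 -0.1465 -0.1625]
0.34 [ 0.004  -0.161  -0.1976]
0.29 [ 0.0042 -0.1669 -0.2157]
0.24 [ 0.0043 -0.1718 -0.234 ]
0.19 [ 0.0044 -0.1759 -0.2526]
0.14 [ 0.0045 -0.179  -0.2713]
0.1 [ 0.0045 -0.1808 -0.2864]
0.07 [ 0.0045 -0.1818 -0.2978]
0.04 [ 0.0046 -0.1824 -0.3091]
0.02 [ 0.0046 -0.1826 -0.3167]
0.0 [ 0.0046 -0.1827 -0.3243]
-0.01 [ 0.0046 -0.1827 -0.3281]
```

```bash
python3 -m creep '[{"dx":0,"dy":-0.013,"dz":-0.0085,"wx":0,"wy":0,"wz":0,"grip":1},{"dx":0,"dy":-0.027,"dz":-0.0175,"wx":0,"wy":0,"wz":0,"grip":1},{"dx":0,"dy":-0.042,"dz":-0.029,"wx":0,"wy":0,"wz":0,"grip":1},{"dx":0.001,"dy":-0.0564,"dz":-0.0414,"wx":0,"wy":0,"wz":0,"grip":1},{"dx":0.001,"dy":-0.07,"dz":-0.0545,"wx":0,"wy":0,"wz":0,"grip":1},{"dx":0.001,"dy":-0.0834,"dz":-0.0681,"wx":0,"wy":0,"wz":0,"grip":1},{"dx":0.001,"dy":-0.0955,"dz":-0.0825,"wx":0,"wy":0,"wz":0,"grip":1},{"dx":0.002,"dy":-0.1075,"dz":-0.0974,"wx":0,"wy":0,"wz":0,"grip":1},{"dx":0.002,"dy":-0.1185,"dz":-0.113,"wx":0,"wy":0,"wz":0,"grip":1},{"dx":0.002,"dy":-0.1287,"dz":-0.129,"wx":0,"wy":0,"wz":0,"grip":1},{"dx":0.002,"dy":-0.138,"dz":-0.1455,"wx":0,"wy":0,"wz":0,"grip":1},{"dx":0.002,"dy":-0.1465,"dz":-0.1625,"wx":0,"wy":0,"wz":0,"grip":1},{"dx":0.002,"dy":-0.154,"dz":-0.18,"wx":0,"wy":0,"wz":0,"grip":1},{"dx":0.002,"dy":-0.161,"dz":-0.1976,"wx":0,"wy":0,"wz":0,"grip":1},{"dx":0.002,"dy":-0.1669,"dz":-0.2157,"wx":0,"wy":0,"wz":0,"grip":1},{"dx":0.002,"dy":-0.1718,"dz":-0.234,"wx":0,"wy":0,"wz":0,"grip":1},{"dx":0.002,"dy":-0.1718,"dz":-0.234,"wx":0,"wy":0,"wz":0,"grip":1}]'
python3 -W ignore arc.py
```

```text
time_s: 15.02
position: [0.5614, -0.098, 0.0979]
tcp_rot: [1.0, 0.013, 0.002, -0.002]
ft_force: [16.4, 10.4, -5.0]
gripper_width: 0.13
finger_force: 24.4
t 15.0167 p [ 0.5614 -0.098   0.0979] UL N mm 35.40463794510375 -308.496287855602 -1.0227256635826365 phi -0.0887706790894498 F [16.4467 10.3795 -5.0209] T [ 1.6427 -2.5848  0.0706] Tn -0.8471054462355794 w 0.1300873015458485 24.403662085533142 q [-0.3107  0.2188  1.6335  0.005   1.2875  1.2329] tilt 34.80690013912477
[ 0.0002 -0.1825  0.0446] 0.18785994113622537 0.23953391580299344
0.94 [-0.0024  0.1409  0.2177]
0.84 [-0.0017  0.1113  0.1938]
0.74 [-0.001   0.0844  0.1671]
0.64 [-0.0004  0.0602  0.1378]
0.54 [0.0001 0.0391 0.1062]
0.44 [0.0005 0.0212 0.0727]
0.34 [0.0009 0.0068 0.0376]
0.29 [0.0011 0.0009 0.0195]
0.24 [ 0.0012 -0.0041  0.0012]
0.19 [ 0.0013 -0.0081 -0.0174]
0.14 [ 0.0014 -0.0113 -0.0361]
0.1 [ 0.0014 -0.0131 -0.0512]
0.07 [ 0.0014 -0.014  -0.0626]
0.04 [ 0.0014 -0.0147 -0.0739]
0.02 [ 0.0015 -0.0149 -0.0815]
0.0 [ 0.0015 -0.015  -0.0891]
-0.01 [ 0.0015 -0.015  -0.0929]
```

```bash
python3 -m creep '[{"dx":0.002,"dy":0,"dz":-0.006,"wx":0,"wy":0,"wz":0,"grip":1},{"dx":0.004,"dy":0,"dz":-0.012,"wx":0,"wy":0,"wz":0,"grip":1},{"dx":0.005,"dy":-0.001,"dz":-0.018,"wx":0,"wy":0,"wz":0,"grip":1},{"dx":0.005,"dy":-0.002,"dz":-0.024,"wx":0,"wy":0,"wz":0,"grip":1},{"dx":0.005,"dy":-0.003,"dz":-0.03,"wx":0,"wy":0,"wz":0,"grip":1},{"dx":0.005,"dy":-0.004,"dz":-0.036,"wx":0,"wy":0,"wz":0,"grip":1},{"dx":0.005,"dy":-0.0045,"dz":-0.042,"wx":0,"wy":0,"wz":0,"grip":1},{"dx":0.005,"dy":-0.005,"dz":-0.048,"wx":0,"wy":0,"wz":0,"grip":1},{"dx":0.005,"dy":-0.0055,"dz":-0.053,"wx":0,"wy":0,"wz":0,"grip":1},{"dx":0.005,"dy":-0.006,"dz":-0.058,"wx":0,"wy":0,"wz":0,"grip":1},{"dx":0.005,"dy":-0.0065,"dz":-0.063,"wx":0,"wy":0,"wz":0,"grip":1},{"dx":0.005,"dy":-0.007,"dz":-0.067,"wx":0,"wy":0,"wz":0,"grip":1},{"dx":0.005,"dy":-0.007,"dz":-0.071,"wx":0,"wy":0,"wz":0,"grip":1},{"dx":0.005,"dy":-0.007,"dz":-0.074,"wx":0,"wy":0,"wz":0,"grip":1},{"dx":0.005,"dy":-0.007,"dz":-0.074,"wx":0,"wy":0,"wz":0,"grip":1}]'
python3 -W ignore arc.py | head -2
```

```text
time_s: 16.27
position: [0.5621, -0.1017, 0.0619]
tcp_rot: [1.0, 0.013, -0.0, -0.001]
ft_force: [-6.0, 2.3, 0.0]
gripper_width: 0.129
finger_force: 25.0
t 16.2667 p [ 0.5621 -0.1017  0.0619] UL N mm 15.27960206146318 -312.2099538306653 -30.82512492220055 phi -0.037800769032827475 F [-6.0395  2.2928  0.0089] T [0.328  0.9041 0.0499] Tn -0.1601501073885583 w 0.12887931973751418 25.014621019363403 q [-0.3151  0.2577  1.6642  0.0025  1.2212  1.2287] tilt 35.036189438908735
[ 0.0008 -0.1862  0.0086] 0.18640916598431923 0.046235756293280604
```

```bash
python3 -m creep '[{"dx":-0.001,"dy":0,"dz":-0.002,"wx":0,"wy":0,"wz":0,"grip":1},{"dx":-0.001,"dy":0,"dz":-0.004,"wx":0,"wy":0,"wz":0,"grip":1},{"dx":-0.001,"dy":0,"dz":-0.006,"wx":0,"wy":0,"wz":0,"grip":1},{"dx":-0.001,"dy":0,"dz":-0.008,"wx":0,"wy":0,"wz":0,"grip":1},{"dx":-0.001,"dy":0,"dz":-0.01,"wx":0,"wy":0,"wz":0,"grip":1},{"dx":-0.001,"dy":0,"dz":-0.012,"wx":0,"wy":0,"wz":0,"grip":1},{"dx":-0.001,"dy":0,"dz":-0.012,"wx":0,"wy":0,"wz":0,"grip":1},{"dx":-0.001,"dy":0,"dz":-0.012,"wx":0,"wy":0,"wz":0,"grip":1}]'
python3 -W ignore - <<'E'
from geo import *
f=grab_frame("side");h=cv2.cvtColor(f["color"],cv2.COLOR_RGB2HSV)
tell()
for n in("side","top"):
    f=grab_frame(n);uv,P=cloud(f);c=f["color"][uv[:,1],uv[:,0]].astype(int)
    a=(P-HINGE)@Z
    m=(abs(a[:,0])<.09)&(a[:,1]>-.13)&(a[:,1]<-.02)&(a[:,2]>-.005)&(a[:,2]<.035)&(np.ptp(c,axis=1)<30)&(c.mean(1)>50)
    Q=a[m]
    for _ in range(6):
        k=np.polyfit(Q[:,1],Q[:,2],1);rr=abs(np.polyval(k,Q[:,1])-Q[:,2]);Q=Q[rr<max(.002,np.percentile(rr,90))]
    print(n,m.sum(),len(Q),"slope",-k[0],"at y=-.08",np.polyval(k,-.08))
E
```

```text
time_s: 16.93
position: [0.5638, -0.1017, 0.0589]
tcp_rot: [1.0, 0.013, 0.003, -0.001]
ft_force: [-4.8, 8.8, 31.3]
gripper_width: 0.125
finger_force: 29.3
t 16.9833 p [ 0.5638 -0.1017  0.059 ] UL N mm 14.97936490946491 -312.30276781206993 -34.23037379043196 phi 0.006087964365406151 F [-4.9908  7.3626 31.4012] T [1.3494 0.7238 0.0936] Tn -0.707408645034684 w 0.12697269891922533 29.280695021152496 q [-0.3149  0.2602  1.6678  0.0036  1.2091  1.2284] tilt 34.68738701940542
side 1473 1059 slope -0.003122527746909724 at y=-.08 0.006281531623917402
top 1920 1313 slope -0.0018639367622066045 at y=-.08 0.006072060942819547
```

```bash
python3 -m creep '[{"dx":0,"dy":0,"dz":0.003,"wx":0,"wy":0,"wz":0,"grip":1},{"dx":0,"dy":0,"dz":0.006,"wx":0,"wy":0,"wz":0,"grip":1},{"dx":0,"dy":0,"dz":0.006,"wx":0,"wy":0,"wz":0,"grip":0.6},{"dx":0,"dy":0,"dz":0.006,"wx":0,"wy":0,"wz":0,"grip":0.53},{"dx":0,"dy":0,"dz":0.006,"wx":0,"wy":0,"wz":0,"grip":0.53},{"dx":0,"dy":0,"dz":0.006,"wx":0,"wy":0,"wz":0,"grip":0.53},{"dx":0,"dy":0,"dz":0.006,"wx":0,"wy":0,"wz":0,"grip":0.53}]'
python3 -W ignore -c "
from geo import *
tell()"
```

```text
time_s: 17.67
position: [0.5623, -0.1016, 0.0591]
tcp_rot: [1.0, 0.013, 0.001, -0.001]
ft_force: [-0.4, 1.2, 0.2]
gripper_width: 0.238
finger_force: 0.0
t 17.6667 p [ 0.5623 -0.1016  0.0591] UL N mm 13.88777973716162 -312.1843182910495 -33.260526632713045 phi -0.02258144320028066 F [-0.4244  1.169   0.1741] T [-0.0424 -0.0352  0.0278] Tn 0.047609038699192384 w 0.23834342790214413 0.0 q [-0.315   0.2599  1.6677  0.0027  1.2137  1.2287] tilt 34.9350842828175
```

```bash
python3 -m creep '[{"dx":0,"dy":0,"dz":0.01,"wx":0,"wy":0,"wz":0,"grip":0.53},{"dx":0,"dy":0,"dz":0.025,"wx":0,"wy":0,"wz":0,"grip":0.53},{"dx":0,"dy":0,"dz":0.045,"wx":0,"wy":0,"wz":0,"grip":0.53},{"dx":0,"dy":0,"dz":0.07,"wx":0,"wy":0,"wz":0,"grip":0.53},{"dx":0,"dy":0,"dz":0.12,"wx":0,"wy":0,"wz":0,"grip":0.53},{"dx":0,"dy":0,"dz":0.18,"wx":0,"wy":0,"wz":0,"grip":0.53},{"dx":0,"dy":0,"dz":0.25,"wx":0,"wy":0,"wz":0,"grip":0.53},{"dx":-0.05,"dy":0,"dz":0.3,"wx":0,"wy":0,"wz":0,"grip":0.53},{"dx":-0.1,"dy":0,"dz":0.35,"wx":0,"wy":0,"wz":0,"grip":0.53},{"dx":-0.1,"dy":0,"dz":0.35,"wx":0,"wy":0,"wz":0,"grip":0.53},{"dx":-0.1,"dy":0,"dz":0.35,"wx":0,"wy":0,"wz":0,"grip":0.53},{"dx":-0.1,"dy":0,"dz":0.35,"wx":0,"wy":0,"wz":0,"grip":0.53}]'
python3 -W ignore - <<'E'
from geo import *
f=grab_frame("side");a=f["color"][150:340,170:380,::-1]
g=grab_frame("wrist")["color"][:,:,::-1]
a=cv2.resize(a,(424,384),interpolation=cv2.INTER_CUBIC);o=np.hstack([a,cv2.resize(g,(376,282)) if 0 else cv2.copyMakeBorder(cv2.resize(g,(376,282)),0,102,0,0,cv2.BORDER_CONSTANT)]);cv2.imwrite("pics/end.png",o)
tell()
E
```

```text
time_s: 18.67
position: [0.5126, -0.1015, 0.2348]
tcp_rot: [1.0, 0.013, 0.001, -0.001]
ft_force: [0.0, 0.1, 0.5]
gripper_width: 0.233
finger_force: 0.0
t 18.7667 p [ 0.5126 -0.1014  0.2336] UL N mm 73.23439246569572 -310.74992092668805 138.20265248235899 phi -0.030345872430316945 F [-0.1927  0.8807  0.1151] T [-0.0119 -0.0084 -0.0346] Tn -0.021433524565729452 w 0.23364099604653882 0.0 q [-0.3446  0.0402  1.5531  0.0027  1.5491  1.1999] tilt 34.98027252941008
```

View pics/end.png

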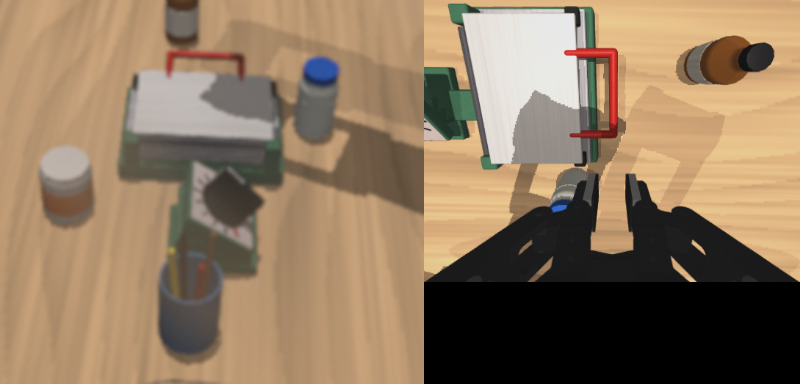

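The flap lies level on its stops (side view around (205,100)), the handle is free at (205,60), and the four bystanders are standing in place. The gripper is clear, so I'm handing in.

```bash
python3 -c "
from station import order
print(order.sign_off())"
```

```text
the job is handed in; nothing more can be done
None
```

The job is handed in: the dial went back to its zero stop and then on six clicks, the flap was lowered under grip until level on its stops, and both were let go by about 19 s with the four bystanders still standing.

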